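Index the tube reader to its third stop and hold it

ROBOT

A 6-joint arm with a two-finger parallel gripper is mounted at the origin on the work surface; the furniture and walls round the work are solid. World frame = base frame: x ahead of the robot, y to its left, z up, the work surface at z = 0. Lengths are in m, angles in rad, forces in N, time in s.
With the tool pointing down it reaches from about 0.275 to 0.725 m from the base axis. Payload 5.6 kg.
Tool frame: the origin (TCP) lies at the very end of the fingers, on their centre line; the grasp point (between the pads) lies arm.grip_depth behind it (arm.grip_depth is the distance from the TCP to the grasp point, in m); z points along the fingers, y is the direction in which the jaws open and shut (so a half turn about z gives the same grasp; the last joint's range is limited). The gripper opens to 85 mm and grips with 20 to 120 N. Pads are 22 mm wide; open, the fingers measure 114 mm over their backs; the gripper's body (76 mm by 85 mm) begins 54 mm behind the grasp point. The pads swing forward as they close: fully open they stand 13 mm farther back than shut.
Start: joints at [1.463, 0.255, 0.108, 0, -1.424, -0.285], TCP at [0.211, 0.508, 0.231] pointing down, gripper open.
Joint ranges: [-2.95, 2.95], [-1.21, 1.97], [-1.09, 1.5], [-2.87, 1.71], [-2.94, -0.07], [-3.05, 3.05]. Speed limits (rad/s): [2.57, 2.57, 3.14, 3.14, 3.14, 3.14].

INTERFACE

Orientations are given as a unit quaternion [x, y, z, w].
In Python, from bench import arm gives the robot as it stands. The module is installed in compiled form; this text tells all that it offers.
- The arm moves only by the tool play_rows, never from a script. Its argument "plan" is one flat list of numbers, 6 for each row, row after row: the shift along the tool's x, y, z in mm, then the turn, a rotation vector about the tool's x, y, z in degrees. In form: [x, y, z, ax, ay, az, x, y, z, ax, ay, az, ...]. A call has 1 to 10 rows; each row is the pose to reach, as a shift and turn from the pose measured when the call began, along the tool's axes at that moment; what a row does not reach only later rows make up. A row lasts 1/12 s, in which the tool goes at most 41.7 mm and 7.16 degrees, less where a joint would pass 70% of its speed; a pose out of reach is approached as far as the arm can. A call with a gripper value outside its range is refused whole. "fingers" is the closure, from 0 (fully open) to 1 (shut), set as the call begins (left out, the last holds). The fingers move at their own pace and stop on an object; "force" is the grip in N (left out, the last holds). Time passes only in rows, so rows that repeat a pose let the fingers close. It gives the time, the measured TCP pose, the force and the opening at its end, in the units of the state.
- arm.get_obs(): the state, without advancing time (a new reading comes with each control period).
- arm.read_camera(name): name is "scene" or "top" or "wrist"; returns (picture, depth): 420x560x3 uint8, red, green, blue; 420x560 float32, m along the optical axis (not along the pixel's ray), 0 where there is no reading.
- arm.calibration(name): a dict with "mtx" (3x3 intrinsics, pixels), "xyz" and "orientation" of the camera in the world. Camera axes: x right, y down, z forward; pixel columns grow to the right and rows downward; lengths in m; the calibration is good to about 2 mm. A picture is of the moment at which its call begins: read the wrist's pose just before it. calibration takes no time and is no camera call; for the wrist camera it gives the pose at the moment of the call.
- arm.job_done(): hands the job in, once; it reports no verdict.
The state is a dict: "t": time; "qpos": joint angles; "joint_velocities": joint speeds; "effort": joint torques, N m; "tcp_pos": TCP position; "ee_rot": TCP orientation; "ft_force": force on the tool from outside, world axes, zero at the start; "ft_torque": the same for the moment, N m; "grip_width": opening from 0.0 (shut) to 1.0 (fully open).
Only numpy, scipy, OpenCV 4.12 (cv2) and the standard library are available. Lean on these libraries where they do the work, as an engineer would, in place of code of your own. Each camera call takes 0.05 s, during which the arm holds its last target. There are 200 camera calls.

TASK

Set up the tube reader: first turn its round focus knob until the pointer on the slide is in line with the line on the marker clip. Then grip the bar-shaped indexing knob on top of the tube carousel, turn it clockwise click by click to the third click, so that the third tube faces the reader's window, and do not turn beyond that stop. Finish while still holding the knob there, ready for the reading: do not let go of it; leave the bottle, the vials, the pen and the label roll where they are.

Things in the scene. Friction and masses are not known exactly. Their poses are not given: they have to be found in the camera images.
- reader_stand: The reader: white base plate 200 x 330 x 12 mm, fixed to the desk, origin at its underside's centre; at yaw 0 x points away from the robot, y to the left. Upright axes: carousel at (20, 80) mm, focus knob at (20, -105) mm. A grey reader head (26 x 52 mm, top at z 96) with a round window stands at (-85, 80) mm, near side of the carousel. All but the knobs lies below z 136 mm.
- focus_knob (a joint): Turn of the focus knob in rad, growing clockwise seen from above; free range -0.15 to 2.1, light friction (about 0.03 N m), stays where it is left. 1 rad clockwise moves the pointer 12 mm towards the stand's -y (the robot's right). It starts between 0 and 0.35 and the mark lies 0.4 to 1.3 rad further clockwise.
- focus_knob_grip (a point): Point on the upright axis of the round black fluted focus knob (32 mm across, 34 mm high, from z 127 to 161 mm), at its half height (z 144 mm); grip it from above at any yaw. It turns with the knob.
- pointer (a joint): Travel of the pointer slide in m (0.012 x the focus knob's angle), growing towards the stand's -y; driven by the focus knob only.
- pointer_tip (a point): Near end of the thin black needle (2.2 mm wide) on the steel slide, at z 25 mm; the needle points to the stand's -x and runs over an aluminium scale that lies along the stand's y, on the near side of the focus knob.
- marker_line (a point): The short line (2.2 mm wide, along the stand's x) on top of the small dark marker clip (10 x 12 mm, top at z 26 mm) at the near edge of the scale; its frame is parallel to the stand's. The clip is fixed, at another place along the scale each time. The pointer is in line when its tip has the same y as this point in the stand's frame.
- carousel (a joint): Turn of carousel and indexing knob in rad, clockwise from above. Starts at 0 to 0.25 in a smooth run; then four sprung stops (notches) at 0.62, 0.97, 1.32 (the third) and 1.67, with a hump half-way between and 0.175 before the first. Dry friction 0.04 N m; each hump first resists with up to 0.2 N m, then drives on into the notch (the click). Stays in a notch.
- index_knob (a point): On the carousel's axis, half-way up the black bar of the indexing knob (z 152 mm): bar 46 mm long, 14 thick, 32 high (z 135 to 167), x along the bar, y across its flats; turns with it. A disc 40 mm across lies below the bar (z 132 to 137). A white tick on top marks the +x end. Four tubes stand 52 mm from the axis, tops at z 133; stops 1 to 4 bring them to the window one by one.
- amber_bottle: Bystander: the amber bottle (52 mm across, 110 mm high), standing to the right of the stand; origin under its centre.
- reagent_vial_a: Bystander: a small dropper vial (23 mm across, 64 mm high), standing to the left of the stand; origin under its centre.
- reagent_vial_b: Bystander: a second dropper vial (23 mm across, 64 mm high), standing to the left and nearer the robot; origin under its centre.
- pen: Bystander: a marker pen (135 mm long, 16 mm thick) lying in front of the stand; origin under its centre.
- label_roll: Bystander: a roll of labels (68 mm across, 30 mm high), far to the left; origin under its centre.

How it is judged:
On the way, in this order (a step that is already met when the one before it is completed fails the run):
1. the focus pointer is in line with the marker clip, the carousel not yet past its first hump (y of pointer_tip in the frame of marker_line between -0.002 and 0.002 m and value of joint carousel below 0.44 rad), for 0.2 s.
2. the indexing knob, gripped by the fingers, is at its third stop (value of joint carousel between 1.22 and 1.42 rad and contact force between the fingers and carousel above 1.5 N and distance between the grasp point and index_knob below 0.04 m), for 0.2 s.
At the end, for the whole second after the job is handed in: The carousel rests at its third stop (within 0.1 rad), the fingers still grip its bar knob (more than 1.5 N, grasp point within 40 mm of the bar's centre), and the pointer is within 2 mm of the clip's line along the scale (all of step 2 and y of pointer_tip in the frame of marker_line between -0.002 and 0.002 m and velocity of joint carousel between -0.1 and 0.1 rad/s); the arm keeps its last pose, push and grip.
It fails at once if the indexing knob is turned beyond the third stop, over the next hump (value of joint carousel above 1.5 rad).
It fails at once if the bottle, a vial, the pen or the label roll is shifted by more than 2 cm (distance of any of amber_bottle, reagent_vial_a, reagent_vial_b, pen, label_roll from where it was at the start of the episode above 0.02 m).
It also fails if it takes over 51 s, if anything falls off the work surface, if the arm or the gripper's body presses on something with over 40 N, if the wrist force passes 120 N, or if a joint passes its speed limit or range.

## Working session

There is one attempt and no reset: what is moved stays moved. The work goes in short steps, Python scripts to look and compute and a tool call to move; the robot and the scene stay as the last step left them, time stands still between calls to the robot, and variables do not carry over. Pictures are saved under pics/ and viewed, about 8 in all and at most 12, crops included, and the job is handed in when it is done.

Besides the shell and the picture viewer there is one more tool, called in YAML: its name, and indented under it one key for each argument. play_rows: Moves the arm, as the interface text tells. Its arguments: {"type":"object","properties":{"plan":{"type":"array"},"fingers":{"type":"number"},"force":{"type":"number"}},"required":["plan"]}

```bash
mkdir -p pics; cat > h.py <<'E'
import numpy as np,cv2
from bench import arm
from scipy.spatial.transform import Rotation as R
def cal(n):
    c=arm.calibration(n); q=c["orientation"]; q=np.array(q)
    M=R.from_quat(q).as_matrix() if q.size==4 else q.reshape(3,3)
    return np.array(c["mtx"]),np.array(c["xyz"]),M
def ray(c,u,v,z):
    K,p,M=c; d=M@np.linalg.solve(K,[u,v,1.]); return p+d*(z-p[2])/d[2]
def proj(c,X):
    K,p,M=c; a=K@(M.T@(np.array(X)-p)); return a[:2]/a[2]
E
python3 - <<'E'
from h import *
o=arm.get_obs();print(o["t"],o["tcp_pos"],o["ee_rot"],o["grip_width"],arm.grip_depth)
for n in("top","scene"):
    im,d=arm.read_camera(n);cv2.imwrite(f"pics/{n}0.png",im[:,:,::-1]);np.savez(f"{n}0.npz",im=im,d=d)
    K,p,M=cal(n);print(n,K[0,0],p,M[:,2])
E
```

```text
0.0 [0.2102979  0.50767635 0.23041126] [ 9.80766849e-01 -1.95180701e-01 -1.44231321e-04  9.27489700e-04] 0.9975300998589355 0.0187
top 439.9876613353437 [0.2973605 0.0956367 1.3567176] [ 0.14820798  0.00715419 -0.98893034]
scene 449.94367038909695 [-0.311931   -0.35251999  0.77703303] [ 0.72287235  0.3771166  -0.57899796]
```

View pics/top0.png

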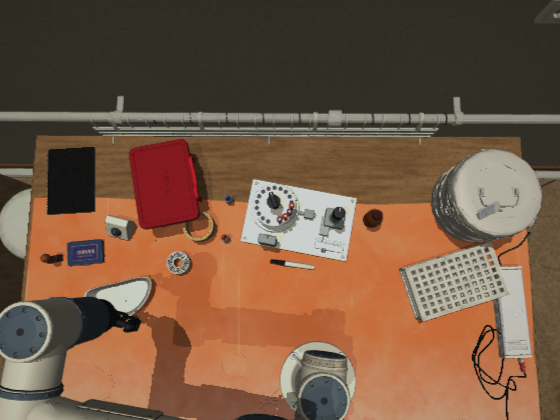

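The top view shows the stand at about (300,218): carousel near (275,205), focus knob near (337,215), pen (292,265), bottle (373,217). I'll zoom in and measure the stand from its white plate.

```bash
python3 - <<'E'
from h import *
f=np.load("top0.npz");im=f["im"];d=f["d"];c=cal("top")
hsv=cv2.cvtColor(im,cv2.COLOR_RGB2HSV)
m=((hsv[...,1]<40)&(hsv[...,2]>150)).astype(np.uint8)*255
m[:170]=0;m[270:]=0;m[:,:235]=0;m[:,365:]=0
m=cv2.morphologyEx(m,cv2.MORPH_OPEN,np.ones((3,3)))
cs,_=cv2.findContours(m,0,2);k=max(cs,key=cv2.contourArea)
P=np.array([ray(c,*q[0],.012)[:2] for q in k]).astype(np.float32)
r=cv2.minAreaRect(P);print(r,cv2.boxPoints(r))
B=cv2.boxPoints(r)
# long axis
e=[B[1]-B[0],B[2]-B[1]];l=max(e,key=np.linalg.norm);l=l/np.linalg.norm(l)
if l[1]<0:l=-l
yaw=np.arctan2(-l[0],l[1]);C=np.array(r[0]);print("yaw",np.degrees(yaw))
Rm=np.array([[np.cos(yaw),-np.sin(yaw)],[np.sin(yaw),np.cos(yaw)]])
for n,a,z in(("car",(.02,.08),.167),("foc",(.02,-.105),.161),("head",(-.085,.08),.096)):
    w=C+Rm@a;print(n,w,proj(c,[*w,z]))
print("tcp px",proj(c,[.21,.508,.23]),proj(c,[0,0,0]))
x0,y0=235,172
s=cv2.resize(im[y0:y0+105,x0:x0+150],None,fx=5,fy=5,interpolation=cv2.INTER_CUBIC)
cv2.imwrite("pics/top_crop.png",s[:,:,::-1])
E
```

```text
((0.4696060121059418, 0.025892332196235657), (0.26717305183410645, 0.1971859335899353), 79.60086822509766) [[ 0.34851956 -0.08770347]
 [ 0.5424666  -0.12329637]
 [ 0.59069246  0.13948813]
 [ 0.39674544  0.17508104]]
yaw -10.399134
car [0.50371784 0.10096818] [283.34589798 201.26849824]
foc [ 0.47032455 -0.08099305] [349.62739877 213.93785136]
head [0.40044255 0.11992113] [276.63943706 240.94953253]
tcp px [120.46471281 311.58959085] [316.9073292  379.52196462]
```

View pics/top_crop.png

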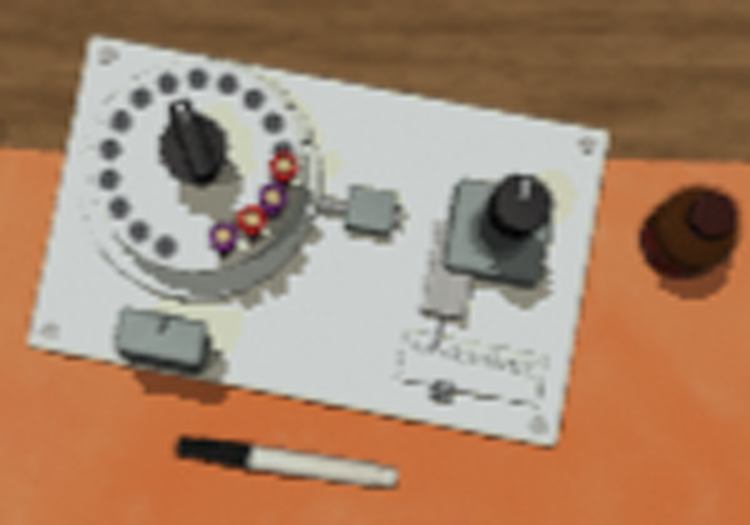

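```bash
cat >> h.py <<'E'
def stand():
    j=np.load("stand.npy"); return j[:2],j[2]
def w2(C,yaw,a):
    return C+R.from_euler("z",yaw).as_matrix()[:2,:2]@np.array(a)
def rel(pos,rot):
    """shift (mm) and rotvec (deg) in the tool frame from measured pose to target"""
    o=arm.get_obs();A=R.from_quat(o["ee_rot"])
    return np.round(A.inv().apply(np.array(pos)-o["tcp_pos"])*1e3,1),np.round(np.degrees((A.inv()*rot).as_rotvec()),2)
def down(ydir):  # tool down, tool y axis along world angle ydir
    y=np.array([np.cos(ydir),np.sin(ydir),0]);z=np.array([0,0,-1.]);return R.from_matrix(np.c_[np.cross(y,z),y,z])
E
python3 - <<'E'
from h import *
c=cal("top");x0,y0=235,172
pt=lambda x,y,z:ray(c,(x+.5)/5-.5+x0,(y+.5)/5-.5+y0,z)[:2]
TL,TR,BR,BL=[pt(*q,.012) for q in((92,37),(608,130),(556,445),(28,345))]
C=(TL+TR+BR+BL)/4
print([np.linalg.norm(a-b) for a,b in((TL,TR),(BL,BR),(TL,BL),(TR,BR))])
l=(TL-TR)+(BL-BR);yaw=np.arctan2(-l[0],l[1])
print(C,np.degrees(yaw));np.save("stand.npy",[*C,yaw])
car,foc=w2(C,yaw,(.02,.08)),w2(C,yaw,(.02,-.105))
print("car",car,proj(c,[*car,.167]),pt(192,145,.167),"foc",foc,proj(c,[*foc,.161]),pt(522,200,.161))
t=pt(180,103,.167)-car;print("tick",np.degrees(np.arctan2(t[1],t[0])),t, "foctick",pt(526,183,.161)-foc)
o=arm.get_obs()
K,p,M=cal("wrist");A=R.from_quat(o["ee_rot"]);print("wrist cam in tool",A.inv().apply(p-o["tcp_pos"]),A.inv().as_matrix()@M,K[0])
print("tool y dir",np.degrees(np.arctan2(*A.as_matrix()[[1,0],1])),"q6",o["qpos"])
print("pen",pt(287,462,.016),"bottle",pt(700,220,.08))
for dg in(-45,0,45,90,135,180):print(dg,rel([*foc,.26],down(np.radians(dg))))
E
```

```text
[np.float64(0.32627593083898565), np.float64(0.32746434402926233), np.float64(0.19637049417234925), np.float64(0.19769898777934844)]
[0.47511157 0.05421028] -10.291283521344095
car [0.50908201 0.1293502 ] [273.02018606 199.29694711] [0.50545049 0.12937399] foc [ 0.47603129 -0.05267356] [339.26530615 211.83198927] [ 0.47667187 -0.05195451]
tick 19.042361978853826 [0.01980496 0.00683578] foctick [ 0.01010082 -0.00160569]
wrist cam in tool [ 7.99546025e-02  5.86485842e-05 -1.42353931e-01] [[-1.58555423e-03 -9.50877403e-01 -3.09563645e-01]
 [ 9.99998289e-01 -1.80278458e-03  4.15667676e-04]
 [-9.53325565e-04 -3.09562456e-01  9.50878634e-01]] [305.17856232   0.         280.91428   ]
tool y dir -112.50770860298549 q6 [ 1.46260723e+00  2.55670334e-01  1.07138437e-01 -4.23187427e-04
 -1.42388103e+00 -2.84582196e-01]
pen [0.33738419 0.07444501] bottle [ 0.477473  -0.1658728]
-45 (array([460. , 416. , -28.8]), array([ 9.000e-02,  5.000e-02, -6.751e+01]))
0 (array([460. , 416. , -28.8]), array([ 7.0000e-02,  9.0000e-02, -1.1251e+02]))
45 (array([460. , 416. , -28.8]), array([ 3.0000e-02,  1.3000e-01, -1.5751e+02]))
90 (array([460. , 416. , -28.8]), array([ 2.0000e-02, -1.3000e-01,  1.5749e+02]))
135 (array([460. , 416. , -28.8]), array([ 6.0000e-02, -1.0000e-01,  1.1249e+02]))
180 (array([460. , 416. , -28.8]), array([ 8.000e-02, -6.000e-02,  6.749e+01]))
```

play_rows:
  plan: [460,416,0,0,0,147,460,416,0,0,0,147,460,416,0,0,0,147,460,416,0,0,0,147,460,416,0,0,0,147,460,416,0,0,0,147,460,416,0,0,0,147,460,416,0,0,0,147,460,416,0,0,0,147,460,416,0,0,0,147]
  fingers: 0

```text
t: 0.93
tcp_pos: [0.3888, 0.1295, 0.2312]
ee_rot: [-0.679, 0.734, -0.0, -0.0]
ft_force: [1.0, 1.0, 0.2]
grip_width: 0.999
```

```bash
python3 - <<'E'
from h import *
print(arm.get_obs()["qpos"],rel([.476,-.0525,.225],down(np.radians(100))))
E
```

```text
[ 7.08524853e-01 -2.69873182e-02 -2.16472688e-01  7.49429114e-04
 -1.38151636e+00 -7.86270701e-01] (array([ 174.7, -101. ,    6.4]), array([-4.000e-02, -2.000e-02,  7.555e+01]))
```

play_rows:
  plan: [175,-101,6,0,0,75,175,-101,6,0,0,75,175,-101,6,0,0,75,175,-101,6,0,0,75,175,-101,6,0,0,75,175,-101,6,0,0,75,175,-101,6,0,0,75,175,-101,6,0,0,75,175,-101,6,0,0,75,175,-101,6,0,0,75]

```text
t: 1.77
tcp_pos: [0.4757, -0.053, 0.2249]
ee_rot: [-0.121, 0.993, -0.0, -0.0]
ft_force: [-1.0, -0.3, 0.3]
grip_width: 0.999
```

play_rows:
  plan: [0,0,0,0,0,4,0,0,0,0,0,4,0,0,0,0,0,4]

```text
t: 2.02
tcp_pos: [0.4754, -0.053, 0.2246]
ee_rot: [-0.087, 0.996, -0.0, -0.001]
ft_force: [0.0, -0.3, 0.4]
grip_width: 1.0
```

```bash
python3 - <<'E'
from h import *
o=arm.get_obs();print(o["tcp_pos"],o["qpos"],rel([.476,-.0525,.225],down(np.radians(100))))
c=cal("wrist");im,d=arm.read_camera("wrist");cv2.imwrite("pics/w1.png",im[:,:,::-1])
np.savez("w1.npz",im=im,d=d,K=c[0],p=c[1],M=c[2])
C,y=stand()
for n,a,z in(("foc",(.02,-.105),.161),("scale",(-.05,-.105),.025),("car",(.02,.08),.167)):print(n,proj(c,[*w2(C,y,a),z]))
E
```

```text
[ 0.47543214 -0.05301161  0.22455685] [ 2.17850741e-01  1.16176542e-01 -8.16749682e-02  3.22642422e-04
 -1.37463038e+00 -1.61399493e+00] (array([-0.6,  0.4, -0.4]), array([-0.02, -0.1 ,  0.01]))
foc [282.1113104 226.9568019]
scale [304.23902879 124.82775123]
car [508.25405134 307.70648005]
```

View pics/w1.png

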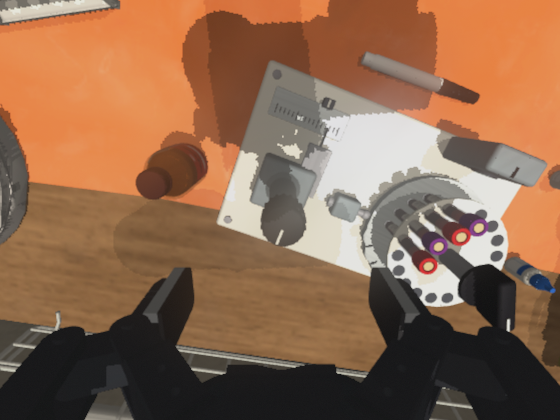

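Knob top at (283,225) agrees with the prediction (282,227). The clip is at (328,103) and the slide at (318,155). I'll zoom on the scale.

```bash
python3 - <<'E'
from h import *
f=np.load("w1.npz");im=f["im"];c=(f["K"],f["p"],f["M"]);C,y=stand()
# rectify: stand frame x -85..-25 , y -150..-60 mm on plane z=.025 ; 8 px/mm ; up = +x, left=+y
S=8;xs=np.arange(-25,-90,-1/S);ys=np.arange(-60,-155,-1/S)
Y,X=np.meshgrid(ys,xs);Rz=R.from_euler("z",y).as_matrix()[:2,:2]
W=np.stack([X,Y],-1)/1e3@Rz.T+C;W=np.concatenate([W,np.full(W.shape[:2]+(1,),.025)],-1)
q=(W-c[1])@c[2]@c[0].T;q=(q[...,:2]/q[...,2:]).astype(np.float32)
cv2.imwrite("pics/rect1.png",cv2.remap(im,q[...,0],q[...,1],cv2.INTER_CUBIC)[:,:,::-1])
E
```

```text
(no output)
```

View pics/rect1.png

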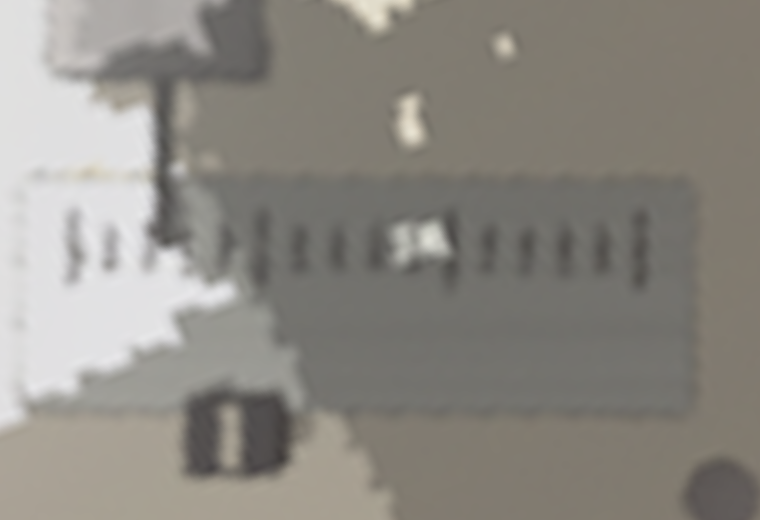

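The needle is at 164 px and the clip line at 232 px (8 px/mm), so the pointer is 8.5 mm short, about 0.71 rad or 41° clockwise. I'll descend and grip.

play_rows:
  plan: [0,0,30,0,0,0,0,0,60,0,0,0,0,0,85,0,0,0,0,0,93,0,0,0,0,0,93,0,0,0]

```text
t: 2.48
tcp_pos: [0.4739, -0.0532, 0.1298]
ee_rot: [-0.088, 0.996, -0.0, -0.003]
ft_force: [0.2, 0.1, 0.9]
grip_width: 0.999
```

play_rows:
  plan: [0,0,0,0,0,0,0,0,0,0,0,0,0,0,0,0,0,0,0,0,0,0,0,0,0,0,0,0,0,0,0,0,0,0,0,0,0,0,0,0,0,0,0,0,0,0,0,0]
  fingers: 1
  force: 25

```text
t: 3.15
tcp_pos: [0.4746, -0.0518, 0.1313]
ee_rot: [-0.088, 0.996, 0.001, -0.002]
ft_force: [-2.5, 6.3, 6.5]
grip_width: 0.368
```

play_rows:
  plan: [0,0,0,0,0,6,0,0,0,0,0,12,0,0,0,0,0,18,0,0,0,0,0,24,0,0,0,0,0,30,0,0,0,0,0,35,0,0,0,0,0,39,0,0,0,0,0,39,0,0,0,0,0,39]

```text
t: 3.9
tcp_pos: [0.4747, -0.051, 0.1313]
ee_rot: [0.248, 0.969, 0.001, -0.002]
ft_force: [-0.6, 5.7, -1.8]
grip_width: 0.368
```

```bash
cat > rect.py <<'E'
from h import *
import sys
c=cal("wrist");im,d=arm.read_camera("wrist");C,y=stand();o=arm.get_obs()
print(o["qpos"],np.degrees(np.arctan2(*R.from_quat(o["ee_rot"]).as_matrix()[[1,0],1])))
cv2.imwrite(f"pics/{sys.argv[1]}_raw.png",im[:,:,::-1])
S=8;xs=np.arange(-25,-90,-1/S);ys=np.arange(-60,-155,-1/S)
Y,X=np.meshgrid(ys,xs);Rz=R.from_euler("z",y).as_matrix()[:2,:2]
W=np.stack([X,Y],-1)/1e3@Rz.T+C;W=np.concatenate([W,np.full(W.shape[:2]+(1,),.025)],-1)
q=(W-c[1])@c[2]@c[0].T;q=(q[...,:2]/q[...,2:]).astype(np.float32)
cv2.imwrite(f"pics/{sys.argv[1]}.png",cv2.remap(im,q[...,0],q[...,1],cv2.INTER_CUBIC)[:,:,::-1])
E
python3 rect.py rect2
```

```text
[ 0.21955332  0.17170767 -0.25886014 -0.00377942 -1.14237749 -2.29080163] 61.235912427030584
```

View pics/rect2.png

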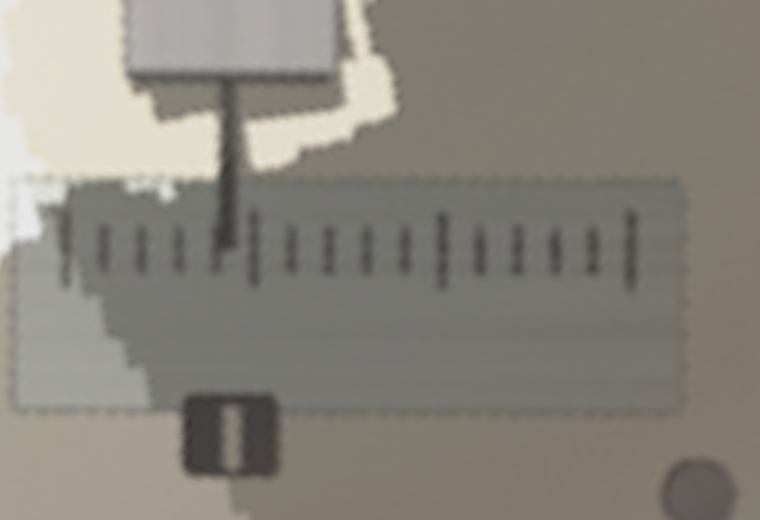

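Needle at about 228 px against the line at 231, so 0.4 mm is left. A small correction, then release and rise.

play_rows:
  plan: [0,0,0,0,0,2,0,0,0,0,0,2,0,0,0,0,0,2,0,0,0,0,0,2]

```text
t: 4.28
tcp_pos: [0.4747, -0.0509, 0.1314]
ee_rot: [0.265, 0.964, 0.001, -0.002]
ft_force: [-0.1, 2.6, -1.9]
grip_width: 0.369
```

play_rows:
  plan: [0,0,0,0,0,0,0,0,0,0,0,0,0,0,0,0,0,0,0,0,0,0,0,0,0,0,0,0,0,0,0,0,0,0,0,0,0,0,-30,0,0,0,0,0,-60,0,0,0,0,0,-90,0,0,0,0,0,-90,0,0,0]
  fingers: 0

```text
t: 5.12
tcp_pos: [0.478, -0.0517, 0.2277]
ee_rot: [0.264, 0.964, 0.002, 0.004]
ft_force: [0.8, 0.2, 0.7]
grip_width: 1.0
```

```bash
python3 rect.py rect3; python3 - <<'E'
from h import *
C,y=stand();car=w2(C,y,(.02,.08));print(car,rel([*car,.24],down(np.radians(150))))
E
```

```text
[ 0.21879501  0.11463301 -0.08197776 -0.00249634 -1.36917121 -2.32430797] 59.334997754815205
[0.50908201 0.1293502 ] (array([ 64.4, 171.8, -14.5]), array([  0.14,   0.33, -90.67]))
```

View pics/rect3.png

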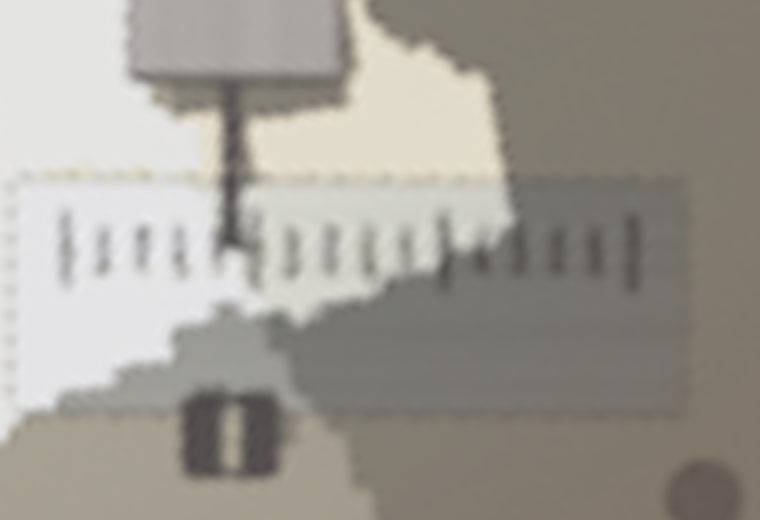

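The needle (231) is in line with the clip (232). On to the carousel, unwinding the wrist.

play_rows:
  plan: [64,172,-14,0,0,-90,64,172,-14,0,0,-90,64,172,-14,0,0,-90,64,172,-14,0,0,-90,64,172,-14,0,0,-90,64,172,-14,0,0,-90,64,172,-14,0,0,-90,64,172,-14,0,0,-90,64,172,-14,0,0,-90,64,172,-14,0,0,-90]

```text
t: 6.0
tcp_pos: [0.5091, 0.1293, 0.2384]
ee_rot: [-0.353, 0.936, 0.001, 0.001]
ft_force: [-0.8, 0.0, 0.7]
grip_width: 0.998
```

play_rows:
  plan: [0,0,0,0,0,-100,0,0,0,0,0,-100,0,0,0,0,0,-100,0,0,0,0,0,-100,0,0,0,0,0,-100,0,0,0,0,0,-100,0,0,0,0,0,-100,0,0,0,0,0,-100,0,0,0,0,0,-100,0,0,0,0,0,-100]

```text
t: 6.83
tcp_pos: [0.5087, 0.1292, 0.2374]
ee_rot: [0.833, -0.553, -0.0, -0.001]
ft_force: [-1.0, -0.1, 0.9]
grip_width: 0.998
```

```bash
python3 - <<'E'
from h import *
C,y=stand();car=w2(C,y,(.02,.08));print(arm.get_obs()["qpos"],rel([*car,.24],down(np.radians(-71))))
E
```

```text
[ 5.46415719e-01  2.02844915e-01  5.62904963e-02 -1.26716620e-03
 -1.42309822e+00 -1.46289501e-01] (array([ 0. , -0.4, -2.6]), array([-1.000e-01,  2.000e-02, -8.609e+01]))
```

play_rows:
  plan: [0,0,0,0,0,-86,0,0,0,0,0,-86,0,0,0,0,0,-86,0,0,0,0,0,-86,0,0,0,0,0,-86,0,0,0,0,0,-86,0,0,0,0,0,-86,0,0,0,0,0,-86,0,0,0,0,0,-86,0,0,0,0,0,-86]

```text
t: 7.67
tcp_pos: [0.5083, 0.1291, 0.2363]
ee_rot: [0.999, 0.04, -0.001, -0.001]
ft_force: [-0.0, 0.6, 0.7]
grip_width: 0.998
```

play_rows:
  plan: [0,0,-2,0,0,-15,0,0,-2,0,0,-15,0,0,-2,0,0,-15,0,0,-2,0,0,-15]

```text
t: 8.0
tcp_pos: [0.5081, 0.1289, 0.2376]
ee_rot: [0.986, 0.168, -0.001, -0.001]
ft_force: [0.7, -0.3, 0.1]
grip_width: 1.002
```

```bash
cat > bar.py <<'E'
from h import *
import sys
c=cal("wrist");im,d=arm.read_camera("wrist");C,y=stand();car=w2(C,y,(.02,.08));o=arm.get_obs()
print(o["qpos"],o["tcp_pos"],"ydir",np.degrees(np.arctan2(*R.from_quat(o["ee_rot"]).as_matrix()[[1,0],1])),proj(c,[*car,.167]))
cv2.imwrite(f"pics/{sys.argv[1]}_raw.png",im[:,:,::-1])
# world-aligned rectification at z=.167: up=+x, left=+y, 8px/mm, +-35 mm round the axis
a=np.arange(35,-35,-1/8)/1e3;X,Y=np.meshgrid(a+car[0],a+car[1],indexing="ij")
W=np.stack([X,Y,np.full(X.shape,.167)],-1)
q=(W-c[1])@c[2]@c[0].T;q=(q[...,:2]/q[...,2:]).astype(np.float32)
cv2.imwrite(f"pics/{sys.argv[1]}.png",cv2.remap(im,q[...,0],q[...,1],cv2.INTER_CUBIC)[:,:,::-1])
E
python3 bar.py bar1
```

```text
[ 0.54625633  0.20325946  0.05782596 -0.00184169 -1.42667696  1.36226602] [0.50809696 0.1289827  0.23771585] ydir -70.66502012595495 [280.44410656 221.6967916 ]
```

View pics/bar1.png

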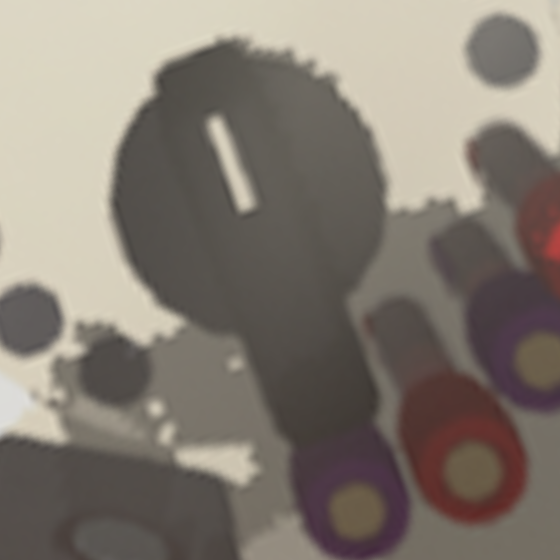

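The bar's tick runs (214,118)→(248,210), so the bar points at 20.3°, and its centre line passes within 1 mm of the computed axis. I'll use the tube caps to get the carousel's present angle.

```bash
python3 - <<'E'
from h import *
c=cal("wrist");C,y=stand();car=w2(C,y,(.02,.08))
for k,(u,v) in enumerate(((356,512),(473,470),(545,358))):
    P=np.array([car[0]+(280-v)/8e3,car[1]+(280-u)/8e3,.167])
    q=proj(c,P);w=ray(c,*q,.133)[:2]-car
    a=np.arctan2(w[1],w[0]);tn=(a-(np.pi+y))%(2*np.pi);print(np.linalg.norm(w),np.degrees(a),"cw turn to window",tn,"theta",(.62,.97,1.32)[k]-tn)
print(rel([*car,.142],down(np.radians(-69.7))))
E
```

```text
0.04799360955841898 -161.67564588645885 cw turn to window 0.49943709428634975 theta 0.12056290571365025
0.050844397359991085 -140.92532226533177 cw turn to window 0.8615985623293696 theta 0.10840143767063037
0.04842500850965441 -118.67551139012146 cw turn to window 1.249931020047832 theta 0.0700689799521681
(array([ 1.2,  0.1, 95.7]), array([-0.09,  0.09, -0.96]))
```

play_rows:
  plan: [0,0,30,0,0,-1,0,0,60,0,0,-1,1,0,85,0,0,-1,1,0,95,0,0,-1,1,0,95,0,0,-1]

```text
t: 8.47
tcp_pos: [0.5073, 0.1286, 0.1402]
ee_rot: [0.984, 0.175, -0.004, 0.0]
ft_force: [-0.0, 0.3, -0.1]
grip_width: 0.997
```

play_rows:
  plan: [0,0,0,0,0,0,0,0,0,0,0,0,0,0,0,0,0,0,0,0,0,0,0,0,0,0,0,0,0,0,0,0,0,0,0,0,0,0,0,0,0,0,0,0,0,0,0,0,0,0,0,0,0,0]
  fingers: 1
  force: 40

```text
t: 9.22
tcp_pos: [0.5074, 0.1295, 0.141]
ee_rot: [0.984, 0.176, -0.003, -0.001]
ft_force: [-3.5, 4.3, 5.6]
grip_width: 0.153
```

```bash
python3 - <<'E'
from h import *
o=arm.get_obs();print(o["tcp_pos"],o["ft_force"],o["ft_torque"],o["qpos"],np.degrees(np.arctan2(*R.from_quat(o["ee_rot"]).as_matrix()[[1,0],1])))
E
```

```text
[0.50737203 0.12954037 0.1409847 ] [-3.4862987   4.29504478  5.64589211] [1.44754766 1.21909842 0.05100522] [ 0.54692591  0.25349404 -0.12654807 -0.00349335 -1.1958878   1.37816232] -69.7746981746747
```

Carousel is at about 0.10 rad and gripped (13 mm opening), so the third stop is about 70° further. Turning click by click.

play_rows:
  plan: [0,0,0,0,0,5,0,0,0,0,0,10,0,0,0,0,0,15,0,0,0,0,0,20,0,0,0,0,0,25,0,0,0,0,0,30,0,0,0,0,0,30,0,0,0,0,0,30,0,0,0,0,0,30,0,0,0,0,0,30]

```text
t: 10.05
tcp_pos: [0.5073, 0.1308, 0.141]
ee_rot: [0.996, -0.085, -0.003, -0.001]
ft_force: [-2.6, 4.7, 0.6]
grip_width: 0.157
```

play_rows:
  plan: [0,0,0,0,0,4,0,0,0,0,0,8,0,0,0,0,0,12,0,0,0,0,0,16,0,0,0,0,0,20,0,0,0,0,0,20,0,0,0,0,0,20,0,0,0,0,0,20]

```text
t: 10.72
tcp_pos: [0.5075, 0.1315, 0.141]
ee_rot: [0.967, -0.256, -0.003, -0.001]
ft_force: [-0.6, 5.3, -0.7]
grip_width: 0.156
```

```bash
python3 bar.py bar2; python3 - <<'E'
from h import *
o=arm.get_obs();print(o["tcp_pos"],o["ft_force"],o["ft_torque"])
E
```

```text
[ 0.54819533  0.25347202 -0.12537942 -0.00634421 -1.19453675  0.50724408] [0.50749597 0.13148738 0.14102249] ydir -119.66188846094033 [283.39303089 295.84551626]
[0.50749597 0.13148738 0.14102249] [-0.38836817  5.59330769 -0.70546941] [ 1.8311486  -0.03919912 -0.01443721]
```

View pics/bar2_raw.png

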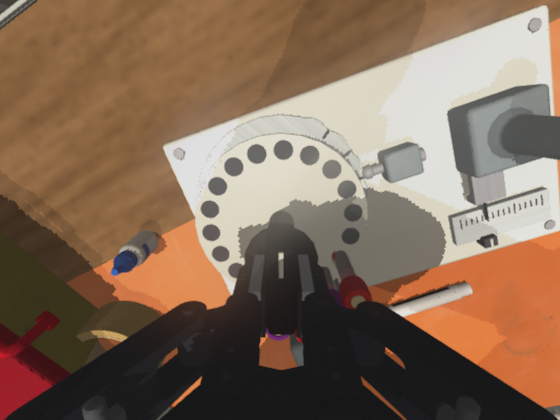

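The bar has followed the jaws (tick at (281,265) in line with the fingers) and the twist torque is about 0, so it sits near stop 2. The last 20° brings stop 3; then I'll check with the deck holes, which are spaced like the stops.

play_rows:
  plan: [0,0,0,0,0,4,0,0,0,0,0,8,0,0,0,0,0,12,0,0,0,0,0,16,0,0,0,0,0,20,0,0,0,0,0,20,0,0,0,0,0,20,0,0,0,0,0,20]

```text
t: 11.43
tcp_pos: [0.508, 0.1321, 0.141]
ee_rot: [0.908, -0.419, -0.003, -0.001]
ft_force: [-0.1, 5.5, -0.9]
grip_width: 0.157
```

```bash
cat > chk.py <<'E'
from h import *
c=cal("wrist");im,d=arm.read_camera("wrist");C,y=stand();o=arm.get_obs()
print(o["tcp_pos"],o["ft_force"],o["ft_torque"][2],o["grip_width"],"ydir",np.degrees(np.arctan2(*R.from_quat(o["ee_rot"]).as_matrix()[[1,0],1])))
cv2.imwrite("pics/chk.png",im[:,:,::-1])
g=cv2.cvtColor(im,cv2.COLOR_RGB2GRAY)
b=cv2.adaptiveThreshold(g,255,0,cv2.THRESH_BINARY_INV,41,25)
cs,_=cv2.findContours(b,1,2);K,p,M=c;P=[]
for k in cs:
    A=cv2.contourArea(k);h=cv2.contourArea(cv2.convexHull(k))
    if 100<A<700 and A/h>.88:
        (u,v),ax,_=cv2.fitEllipse(k)
        if min(ax)/max(ax)>.7:
            ring=d[int(v)-14:int(v)+15,int(u)-14:int(u)+15];z0=np.median(ring[ring>0]) if ring.size else 0
            w=p+M@np.linalg.solve(K,[u,v,1.])*z0;P.append((u,v,w[2]))
Q=np.array(P);zd=np.median(Q[:,2]);print("deck z",zd)
w=np.array([ray(c,u,v,zd)[:2] for u,v,_ in Q])
car=w2(C,y,(.02,.08));r=np.linalg.norm(w-car,axis=1)
ok=(abs(r-.052)<.008);w=w[ok];A=np.c_[2*w,np.ones(len(w))];s=np.linalg.lstsq(A,(w**2).sum(1),rcond=None)[0]
print("n",len(w),"car",car,"fit centre",s[:2],"r",np.sqrt(s[2]+s[:2]@s[:2]))
for ctr in(car,s[:2]):
    a=np.arctan2(*(w-ctr).T[::-1])-y-np.pi
    print("phase (+ = short of a stop)",np.angle(np.exp(1j*a*2*np.pi/.35).mean())*.35/2/np.pi, np.sort(np.round(np.degrees(a)%360,1)))
E
python3 chk.py
```

```text
[0.50799025 0.13213227 0.14105243] [ 1.40488762  4.27904161 -1.28049556] -0.3024551190154362 0.16076902504756765 ydir -139.56458193981686
deck z 0.0759120472722161
n 12 car [0.50908201 0.1293502 ] fit centre [0.50999899 0.12994276] r 0.05197152587360301
phase (+ = short of a stop) 0.00012836840379752863 [ 38.6  59.1  79.5  99.8 120.  140.2 160.1 179.9 199.5 219.2 238.8 258.6]
phase (+ = short of a stop) -0.008275536078375252 [ 38.7  58.7  78.8  98.8 118.8 139.  159.  179.1 199.  219.1 239.2 259.3]
```

View pics/chk.png

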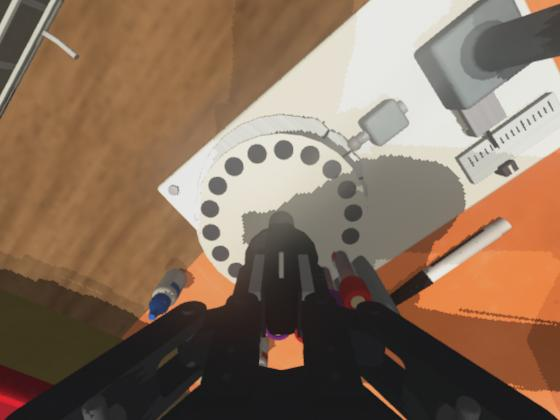

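The holes sit at stop spacing with phase between 0.00 and -0.01 rad. The empty holes start at +39° from the window, so tube 4 is at +20° and tube 3 faces the window: this is stop 3. The -0.3 N m twist reading disagrees with resting in a notch, so I'll let it settle and read again.

play_rows:
  plan: [0,0,0,0,0,0,0,0,0,0,0,0,0,0,0,0,0,0,0,0,0,0,0,0,0,0,0,0,0,0]

```text
t: 11.9
tcp_pos: [0.508, 0.1321, 0.141]
ee_rot: [0.908, -0.419, -0.003, -0.001]
ft_force: [-0.4, 3.5, -0.6]
grip_width: 0.153
```

```bash
python3 chk.py; python3 -c "
from h import *
o=arm.get_obs();print(o['t'],o['ft_torque'],o['ft_force'])"
```

```text
[0.50801518 0.13211203 0.14103434] [ 0.30753162  3.08109971 -0.40281808] 0.2304452393403572 0.15490467881882364 ydir -139.5346256417538
deck z 0.07601717119238179
n 12 car [0.50908201 0.1293502 ] fit centre [0.51005206 0.1299059 ] r 0.05191145237482762
phase (+ = short of a stop) 0.00951101683667397 [ 39.1  59.6  80.1 100.3 120.7 140.7 160.6 180.4 200.2 219.7 239.5 259. ]
phase (+ = short of a stop) 0.0010647439056638403 [ 39.1  59.2  79.3  99.3 119.5 139.5 159.5 179.6 199.8 219.7 239.9 259.8]
11.95 [ 1.19615154 -0.0982899   0.23044524] [ 0.30753162  3.08109971 -0.40281808]
```

```bash
python3 -c "
from bench import arm
print(arm.job_done(),arm.get_obs()['t'])"
```

```text
the job is handed in; nothing more can be done
the job is handed in; nothing more can be done
```

The job is handed in, with the pointer in line with the clip and the carousel held at its third stop; no verdict is reported.

- **Focus knob:** I turned it about 41° clockwise. After I let go, the wrist picture put the needle about 0.1 mm from the clip's line (2 mm allowed). I did not measure it again after turning the carousel.
- **Carousel:** I turned the indexing knob about 70° clockwise in three steps, from about 0.10 rad to about 1.32 rad. The deck holes line up with a stop to within about 0.01 rad. The empty holes start at +39°, which puts the fourth tube at +20° and the third tube at the window.
- **Grip:** The fingers still hold the bar at a 13 mm opening with a 40 N grip setting. The grasp point is about 1 cm from the bar's centre. The job ended at about 12 s.
- **Disagreements:** The wrist twist reading swung from -0.30 to +0.23 N m while the carousel stayed still in the pictures, so I treated it as noise. The side force on the tool was about 3 N. The start angle from the three tubes varied between 0.07 and 0.12 rad.
- **Not measured:** I did not check the bottle, vials, pen and label roll at the end, but the tool only came down at the two knobs.

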